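# Prop the drilled panel and hold the torch on its hole

## Robot

A 6-joint arm with a two-finger parallel gripper is mounted at the origin on the work surface. World frame = base frame: x ahead of the robot, y to its left, z up, the work surface at z = 0. Lengths are in m, angles in rad, forces in N, time in s.
With the tool pointing down it reaches from about 0.4 to 0.925 m from the base axis. Payload 3.4 kg.
Tool frame: the origin (TCP) lies at the very end of the fingers, on their centre line; the grasp point (between the pads) lies 19 mm behind it (grip_point_offset is the distance from the TCP to the grasp point, in m); z points along the fingers, y is the direction in which the jaws open and shut (so a half turn about z gives the same grasp; the last joint's range is limited). The gripper opens to 85 mm and grips with 20 to 120 N. Pads are 22 mm wide; open, the fingers measure 114 mm over their backs; the gripper's body (76 mm by 85 mm) begins 54 mm behind the grasp point. The pads swing forward as they close: fully open they stand 13 mm farther back than shut.
Start: joints at [-1.192, 0.307, 1.506, -0, 1.328, -0.073], TCP at [0.252, -0.517, 0.231] pointing down, gripper open.
Joint ranges: [-3.12, 3.12], [-1.05, 2.28], [0.14, 2.33], [-1.42, 4.57], [0.1, 2.73], [-2.68, 2.68]. Speed limits (rad/s): [2.57, 2.57, 3.14, 3.14, 3.14, 3.14].

## Interface

Orientations are given as a unit quaternion [x, y, z, w].
In Python, from cell import * gives the robot as it stands.
- The arm moves only by the tool apply_moves, never from a script. Its argument "series" is a list that holds one entry, the list of rows, each a list of 5 numbers: the shift along the tool's x, y, z in mm, then the turn about the tool's z in degrees, then the opening, from 0 (shut) to 1 (fully open). In form: [[[x, y, z, twist, hand], ...]]. A call has 1 to 12 rows; each row shifts and turns the commanded pose from where the row before left it, along the tool's axes as they then stand; what a row does not reach is not made up. A row lasts 1/12 s, in which the tool goes at most 41.7 mm and 7.16 degrees, less where a joint would pass 70% of its speed; a pose out of reach is approached as far as the arm can. A call is refused whole if a number of a shift passes 41.7 or a number of a turn 7.16, either way. A call with a gripper value outside its range is refused whole. The fingers move at their own pace and stop on an object; "squeeze" is the grip in N (left out, the last holds). Time passes only in rows, so rows that do not move let the fingers close. It gives the time, the measured TCP pose, the force and the opening at its end, in the units of the state.
- observe(): the state, without advancing time (a new reading comes with each control period).
- capture(name): name is "scene" or "top"; returns (picture, depth): 480x640x3 uint8, blue, green, red; 480x640 float32, m along the optical axis (not along the pixel's ray), 0 where there is no reading.
- calibration(name): a dict with "K" (3x3 intrinsics, pixels), "world_to_cam" (4x4, takes a point from world to camera coordinates). Camera axes: x right, y down, z forward; pixel columns grow to the right and rows downward; lengths in m; the calibration is good to about 2 mm. A picture is of the moment at which its call begins. calibration takes no time and is no camera call.
- close_job(): hands the job in, once; it reports no verdict.
Trained networks look in the newest picture that a camera, given by its name, has taken for a name from the list of things; names that differ only in an ending like _2 or _b are one class to them, and where a whole thing is asked for, a point or a joint stands for the part that bears it (a point fixed in the world has none). Each returns a list of dicts, best first, with "conf" (0 to 1); they miss things now and then, are a little off and sometimes report something else, mostly with a low value. They report only what shows in the picture. A call takes as long as a camera call. They do not tell look-alikes from the thing itself.
- cut_out(camera, label): "pixels" (480x640 bool, what is visible of it) and "centre" ([column, row] in pixels, amid what is visible of it).
The state is a dict: "time": time; "joint_positions": joint angles; "joint_vel": joint speeds; "joint_efforts": joint torques, N m; "tool_pos": TCP position; "tcp_rot": TCP orientation; "force": force on the tool from outside, world axes, zero at the start; "torque": the same for the moment, N m; "opening": opening from 0.0 (shut) to 1.0 (fully open).
Only numpy, scipy, OpenCV 4.12 (cv2) and the standard library are available. Lean on these libraries where they do the work, as an engineer would, in place of code of your own. Each camera call takes 0.05 s, during which the arm holds its last target. There are 200 camera calls.

## Task

Take the tall drilled plywood panel out of its rack and lean it back about 20 degrees from upright against the flat upright front of the steel angle plate, its short edge standing on the bench, roughly centred on the plate, and let go. Then draw the torch out of its wooden block, tip it to a slant of about 45 degrees and hold it up in front of the panel with its lens about 100 mm from the drilled hole and pointing down at the hole, to inspect the hole's edge. Finish while holding the torch there: do not put it down or let go, keep it off the panel, and leave the other things on the bench as they are.

Things in the scene. Friction and masses are not known exactly. Their poses are not given: they have to be found in the camera images.
- panel_hole (a point): Centre of the plywood panel, which is also the centre of its 30 mm through hole. The panel is 170 mm tall, 110 mm wide, 10 mm thick, about 0.13 kg. Its z runs up along the height, y along the width, x through the thickness. It starts standing in a slot of the rack, its lower 30 mm inside the slot, its foot 10 mm above the bench; all of it above the slot is free to be pinched across the thickness from above.
- rack: Fixed wooden rack 123 x 130 mm, 40 mm high; origin at the centre of its underside, z up. Two slots along its y, each 13 mm wide and 30 mm deep, at its x = -28 mm (the panel) and x = +30 mm (a low offcut). Its x points to world +y within about 20 degrees.
- offcut_center (a point): Centre of a dark wood offcut without hole, 80 mm tall, 85 mm wide, 10 mm thick, in the other slot of the rack. Bystander.
- rest: Fixed steel angle plate bolted to the bench. Origin at the foot of the middle of its flat upright front face, at bench height; that face is the plane x = 0 of its frame and looks along its -x, which is to the robot's right (world -y) within about 20 degrees; 120 mm wide along y, 85 mm high (z up). The upright is 12 mm thick, and a low flat base with two bolts and a web extend behind it to x = +92 mm; in front of the face the bench is bare.
- torch_lens (a point): Centre of the torch's flat lens end. The torch is 140 mm long; its z points from the lens to the tail, along its axis, so the light goes along -z. From the lens: head of 36 mm diameter for 28 mm, tapering to 26 mm diameter at 42 mm, then a plain round 26 mm barrel to the tail. About 0.16 kg. It starts upright, lens down, in the bore of its block, with the lens 7 mm above the bench, so that the upper 82 mm stand out.
- torch_center (a point): Point on the torch's axis half-way along it, 70 mm from the lens; axes as for the lens.
- holder: Fixed wooden block 70 x 70 mm, 65 mm high, that holds the torch; origin at the centre of its underside, z up; round bore in its middle, 42 mm in diameter and 58 mm deep.
- screwdriver_grip (a point): Handle of a screwdriver lying on the bench. Bystander.
- tape_center (a point): Centre of a tape measure case, 65 x 35 x 60 mm high, on the bench. Bystander.
- jar_center (a point): Centre of a closed jar, 60 mm in diameter, 75 mm high, on the bench. Bystander.
Mind the look-alikes: they are no part of the job. Leave any green look-alike of the part that bears torch_lens alone.

How it is judged:
By the outcome, as a careful person would: the job done as asked, in the order asked, and still so for the second after the job is handed in, while the arm keeps its last pose, push and grip.
It also fails if it takes over 67 s, if anything falls off the work surface, if the arm or the gripper's body presses on something with over 40 N, if the wrist force passes 120 N, or if a joint passes its speed limit or range.

## Working session

There is one attempt and no reset: what is moved stays moved. The work goes in short steps, Python scripts to look and compute and a tool call to move; the robot and the scene stay as the last step left them, time stands still between calls to the robot, and variables do not carry over. Pictures are saved under pics/ and viewed, about 8 in all and at most 12, crops included, and the job is handed in when it is done.

Besides the shell and the picture viewer there is one more tool, called after "Request:" by a JSON object that holds its "op" and its "data". apply_moves: Moves the arm, as the interface text tells. Its arguments: {"type":"object","properties":{"series":{"type":"array"},"squeeze":{"type":"number"}},"required":["series"]}

```bash
ls; mkdir -p pics; python3 - <<'E'
from cell import *
import cv2,numpy as np
print(observe())
a,d=capture("scene");b,e=capture("top")
for n in("scene","top"):
    c=calibration(n);print(n,np.round(c["K"],1).tolist(),np.round(c["world_to_cam"],4).tolist())
cv2.imwrite("pics/s1.png",a);cv2.imwrite("pics/t1.png",b)
np.savez("f1.npz",a=a,d=d,b=b,e=e)
for n in("scene","top"):
  for l in["panel_hole","rack","rest","torch_lens","holder","offcut_center"]:
    for r in cut_out(n,l):print(n,l,round(r["conf"],2),np.round(r["centre"]),r["pixels"].sum())
E
```

```text
pics
{'time': 0.0, 'joint_positions': array([-1.19153199e+00,  3.07540470e-01,  1.50763597e+00,  3.36102527e-05,
        1.32838102e+00, -7.34623340e-02]), 'joint_vel': array([ 4.76029247e-06, -2.71002877e-03,  1.65431102e-03, -9.78906510e-04,
       -1.16880106e-03,  1.85553237e-05]), 'joint_efforts': array([ 4.05558210e-03, -4.57549810e+01, -2.51915556e+01,  2.14930578e-04,
        1.32123590e-02,  1.08599909e-05]), 'tool_pos': array([ 0.25127555, -0.51644492,  0.23041377]), 'tcp_rot': array([ 9.74489471e-01,  2.24431070e-01, -1.33506265e-04, -9.73425634e-04]), 'force': array([ 0.58788757,  1.81973721, -0.10667391]), 'torque': array([ 0.02364358, -0.01574287,  0.0002056 ]), 'opening': 0.9970528045888148}
scene [[589.1, 0.0, 322.9], [0.0, 589.1, 234.0], [0.0, 0.0, 1.0]] [[0.8634, 0.5046, 0.0017, -0.5203], [0.332, -0.5655, -0.7549, -0.0709], [-0.38, 0.6523, -0.6558, 1.5978], [0.0, 0.0, 0.0, 1.0]]
top [[571.8, 0.0, 322.1], [0.0, 571.8, 238.6], [0.0, 0.0, 1.0]] [[-0.0027, -1.0, -0.0056, 0.098], [-0.9878, 0.0035, -0.1555, 0.5751], [0.1556, 0.0051, -0.9878, 1.4421], [0.0, 0.0, 0.0, 1.0]]
scene panel_hole 0.68 [162. 339.] 2435
scene rack 0.81 [189. 372.] 2588
scene rest 0.84 [294. 269.] 1781
scene torch_lens 0.77 [383. 182.] 430
scene torch_lens 0.68 [348. 181.] 321
scene holder 0.64 [349. 204.] 1015
scene holder 0.38 [159. 337.] 2336
scene offcut_center 0.57 [188. 338.] 366
top panel_hole 0.7 [512. 281.] 1120
top rack 0.86 [488. 276.] 1443
top rest 0.78 [353. 258.] 1688
top torch_lens 0.8 [213. 243.] 300
top torch_lens 0.57 [246. 260.] 180
top holder 0.8 [253. 266.] 596
top offcut_center 0.67 [486. 284.] 308
```

View pics/s1.png

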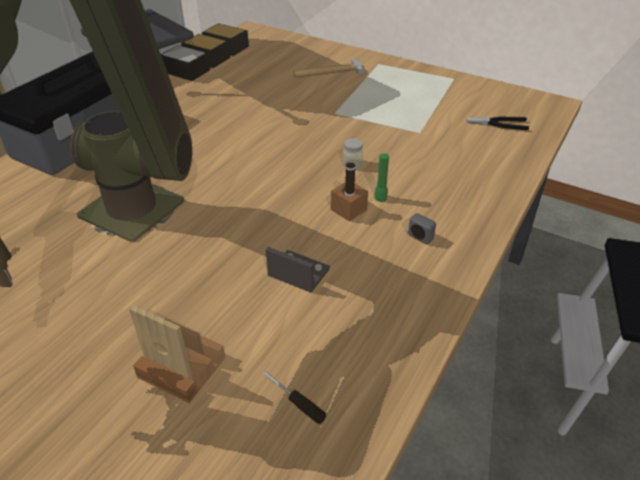

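View pics/t1.png

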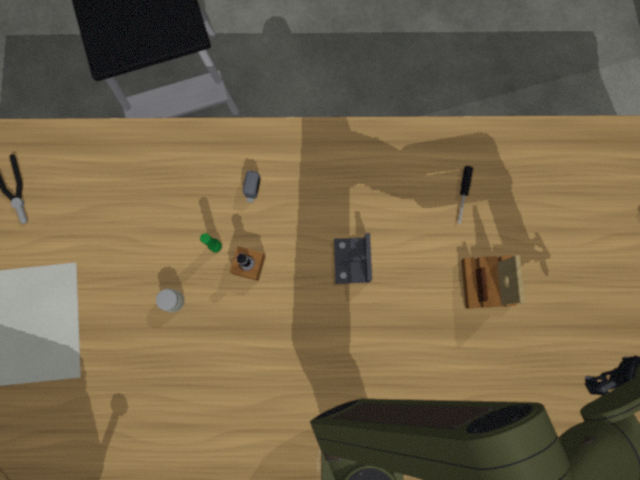

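The scene view shows the panel in its rack at (160,345), the steel angle plate at (295,268), the black torch in its block at (349,185), and the green look-alike at (383,178). The top view has them at (512,281), (353,258), (246,260) and (211,243) respectively.

```bash
cat > h.py <<'E'
from cell import *
import cv2,numpy as np
def cloud(n,depth,mask=None):
    c=calibration(n);K=c["K"];T=np.linalg.inv(c["world_to_cam"])
    m=depth>0
    if mask is not None:m&=mask
    v,u=np.nonzero(m);z=depth[v,u]
    p=np.stack([(u-K[0,2])*z/K[0,0],(v-K[1,2])*z/K[1,1],z],1)
    return p@T[:3,:3].T+T[:3,3]
def rect(p):
    (c,s,a)=cv2.minAreaRect((p[:,:2]*1000).astype(np.float32));return np.round(c,1),np.round(s,1),round(a,1)
def st():
    o=observe();print("t",round(o["time"],2),"tcp",np.round(o["tool_pos"]*1000,1),"q",np.round(o["tcp_rot"],4),"F",np.round(o["force"],1),"T",np.round(o["torque"],2),"op",round(o["opening"],3),"J",np.round(o["joint_positions"],2));return o
E
cat > a.py <<'E'
from h import *
f=np.load("f1.npz");D={"scene":f["d"],"top":f["e"]}
def reg(n,x0,x1,y0,y1,z0,z1):
    p=cloud(n,D[n]);return p[(p[:,0]>x0)&(p[:,0]<x1)&(p[:,1]>y0)&(p[:,1]<y1)&(p[:,2]>z0)&(p[:,2]<z1)]
for n in D:
  for l in["panel_hole","rack","rest","torch_lens","holder","offcut_center","tape_center","jar_center","screwdriver_grip"]:
    for r in cut_out(n,l):
      if r["conf"]<.5: continue
      p=cloud(n,D[n],cv2.erode(r["pixels"].astype(np.uint8),np.ones((3,3)))>0)
      if len(p)<20: continue
      q=np.percentile(p,[3,50,97],axis=0)*1000
      print(n,l,round(r["conf"],2),len(p),np.round(q).tolist(), end=" ")
      h=q[2,2]
      if l in("panel_hole","rest"):
        # dominant plane by ransac, near-vertical
        rng=np.random.default_rng(0);b=0
        for _ in range(400):
          s=p[rng.choice(len(p),3,False)];N=np.cross(s[1]-s[0],s[2]-s[0]);N/=np.linalg.norm(N)+1e-12
          if abs(N[2])>.2: continue
          i=abs((p-s[0])@N)<.0025
          if i.sum()>b:b=i.sum();B=i
        if b:
          g=p[B];c=g.mean(0);N=np.linalg.svd(g-c,full_matrices=False)[2][2];print("plane",b,np.round(N,3),np.round(c*1000,1),end=" ")
      t=p[p[:,2]*1000>h-8];print("toprect",len(t),rect(t))
E
python3 a.py
```

```text
scene panel_hole 0.68 2141 [[409.0, -371.0, 43.0], [464.0, -367.0, 120.0], [512.0, -359.0, 179.0]] plane 1849 [ 0.052 -0.999  0.003] [ 461.5 -367.3  114.7] toprect 313 (array([ 458.4, -364.1]), array([109.9,  13.7]), 0.5)
scene rack 0.81 2199 [[412.0, -398.0, 6.0], [503.0, -375.0, 36.0], [529.0, -278.0, 41.0]] toprect 1351 (array([ 465.1, -335.5]), array([128.6, 124.1]), 2.2)
scene rest 0.84 1557 [[471.0, -28.0, 6.0], [536.0, -24.0, 39.0], [582.0, 59.0, 83.0]] plane 950 [-0.027  1.    -0.007] [526.8 -25.   45.6] toprect 255 (array([526.2, -20. ]), array([113.7,  17.7]), 1.3)
scene torch_lens 0.77 306 [[556.0, 365.0, 9.0], [567.0, 372.0, 62.0], [576.0, 380.0, 137.0]] toprect 33 (array([565.4, 375.2]), array([17.9, 17. ]), 41.9)
scene torch_lens 0.68 237 [[505.0, 276.0, 63.0], [516.0, 282.0, 108.0], [524.0, 294.0, 145.0]] toprect 47 (array([513.1, 287.7]), array([25.2, 18.8]), 89.2)
scene holder 0.64 839 [[477.0, 250.0, 4.0], [528.0, 265.0, 43.0], [551.0, 313.0, 65.0]] toprect 262 (array([515.2, 288.6]), array([73.3, 68.6]), 74.2)
scene offcut_center 0.57 269 [[458.0, -311.0, 44.0], [4
[... 1376 characters left out ...]
.0]] toprect 289 (array([511. , 287.5]), array([66. , 66.1]), 75.3)
top offcut_center 0.67 220 [[418.0, -310.0, 51.0], [455.0, -304.0, 84.0], [488.0, -300.0, 96.0]] toprect 86 (array([ 453.1, -305.7]), array([74.8,  9.9]), 2.4)
top tape_center 0.66 371 [[692.0, 264.0, 11.0], [718.0, 282.0, 58.0], [751.0, 298.0, 66.0]] toprect 204 (array([722.9, 282.4]), array([30.2, 61.3]), 81.7)
top jar_center 0.6 427 [[394.0, 459.0, 36.0], [416.0, 478.0, 74.0], [439.0, 505.0, 80.0]] toprect 255 (array([418.3, 483.7]), array([46.9, 47. ]), 52.2)
top screwdriver_grip 0.55 179 [[702.0, -303.0, 18.0], [736.0, -290.0, 26.0], [768.0, -279.0, 32.0]] toprect 104 (array([ 734.5, -289.5]), array([17.2, 76.6]), 77.0)
```

Request:
{"op": "apply_moves", "data": {"series": [[[31.7,-5.9,0,0,0.6],[31.7,-5.9,0,0,0.6],[31.7,-5.9,0,0,0.6],[31.7,-5.9,0,0,0.6],[31.7,-5.9,0,0,0.6],[31.7,-5.9,0,0,0.6],[31.7,-5.9,0,0,0.6],[31.7,-5.9,0,0,0.6],[0,0,0,5.75,0.6],[0,0,0,5.75,0.6],[0,0,0,5.75,0.6],[0,0,0,5.75,0.6]]], "squeeze": 40}}

```text
time: 2.6
tool_pos: [0.4593, -0.3633, 0.2312]
tcp_rot: [1.0, 0.024, -0.0, -0.0]
force: [0.5, 0.5, 0.2]
opening: 0.603
```

```bash
cat >> h.py <<'E'
def goto(x,y,z,yaw):
    from scipy.spatial.transform import Rotation as R
    o=st();M=R.from_quat(o["tcp_rot"]).as_matrix();d=np.array([x,y,z])-o["tool_pos"]*1000
    yw=np.degrees(np.arctan2(M[1,0],M[0,0]));print("yaw",round(yw,2),"tool shift",np.round(M.T@d,1),"twist",round(yw-yaw,2))
E
python3 - <<'E'
from h import *
goto(459,-363.5,138,2.9)
E
```

```text
t 2.6 tcp [ 459.3 -363.3  231.2] q [ 9.997e-01  2.370e-02 -1.000e-04 -0.000e+00] F [0.5 0.5 0.2] T [-0.04  0.01 -0.03] op 0.603 J [-0.74  0.32  1.48 -0.    1.34  0.78]
yaw 2.72 tool shift [-0.3  0.2 93.2] twist -0.18
```

Request:
{"op": "apply_moves", "data": {"series": [[[0,0,31,0,0.6],[0,0,31,0,0.6],[0,0,31,0,0.6],[0,0,0,0,0.3],[0,0,0,0,0],[0,0,0,0,0],[0,0,0,0,0],[0,0,0,0,0]]], "squeeze": 40}}

```text
time: 3.27
tool_pos: [0.4599, -0.3646, 0.1402]
tcp_rot: [1.0, 0.026, 0.001, 0.001]
force: [-0.4, 0.0, -1.9]
opening: 0.111
```

```bash
python3 - <<'E'
from h import *
goto(459,-363.5,138,2.9)
E
```

```text
t 3.27 tcp [ 459.9 -364.6  140.2] q [0.9997 0.0257 0.0013 0.0012] F [-0.4  0.  -1.9] T [ 0.01  0.04 -0.01] op 0.111 J [-0.74  0.4   1.61  0.    1.13  0.78]
yaw 2.94 tool shift [-0.9 -1.1  2.2] twist 0.04
```

Request:
{"op": "apply_moves", "data": {"series": [[[0,0,-20,0,0],[0,0,-40,0,0],[0,0,-40,0,0],[9.03,-33.26,0,0,0],[9.03,-33.26,0,0,0],[9.03,-33.26,0,0,0],[9.03,-33.26,0,0,0],[9.03,-33.26,0,0,0],[9.03,-33.26,0,0,0],[9.03,-33.26,0,0,0],[9.03,-33.26,0,0,0],[9.03,-33.26,0,1.4,0]]]}}

```text
time: 4.27
tool_pos: [0.5252, -0.059, 0.2398]
tcp_rot: [1.0, 0.013, 0.001, 0.0]
force: [0.4, -0.9, -0.9]
opening: 0.111
```

Request:
{"op": "apply_moves", "data": {"series": [[[0,0,40,0,0],[0,0,40,0,0]]]}}

```text
time: 4.43
tool_pos: [0.5289, -0.0589, 0.1618]
tcp_rot: [1.0, 0.015, 0.006, 0.001]
force: [0.4, 0.4, -2.0]
opening: 0.114
```

```bash
python3 - <<'E'
from h import *
goto(526,-61.5,131,1.55)
im,d=capture("scene");im2,d2=capture("top");cv2.imwrite("pics/s2.png",np.hstack([im[130:380,150:450],im2[130:380,280:560]]))
p=cloud("scene",d);q=p[(abs(p[:,0]-526)<60)&(p[:,1]>-110)&(p[:,1]<-40)&(p[:,2]>.005)&(p[:,2]<.15)]
q=q[(q[:,2]>.05)&(q[:,2]<.12)]
c=q.mean(0);s=np.linalg.svd(q-c,full_matrices=False);print(len(q),c*1000,s[2][2],np.percentile(q,[2,98],axis=0))
E
```

```text
t 4.43 tcp [528.9 -58.9 161.8] q [0.9999 0.0155 0.0058 0.0011] F [ 0.4  0.4 -2. ] T [-0.05 -0.01  0.04] op 0.114 J [-0.19  0.31  1.7   0.    1.12  1.35]
yaw 1.77 tool shift [-3.4  2.4 30.7] twist 0.22<stdin>:6: RuntimeWarning: Mean of empty slice.
  ret = um.true_divide(
Traceback (most recent call last):
IndexError: index 2 is out of bounds for axis 0 with size 0
```

View pics/s2.png

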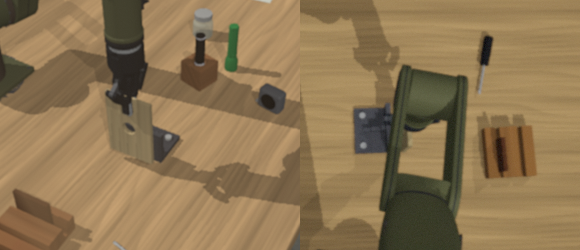

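Request:
{"op": "apply_moves", "data": {"series": [[[0,2.4,18,0,0],[0,0,0,0,0],[0,0,0,0,0]]]}}

```text
time: 4.78
tool_pos: [0.5252, -0.0635, 0.1418]
tcp_rot: [1.0, 0.013, 0.0, 0.0]
force: [0.5, 0.3, -1.9]
opening: 0.112
```

```bash
python3 - <<'E'
from h import *
im,d=capture("scene")
goto(526,-61.5,131,1.55)
p=cloud("scene",d)*1000;q=p[(abs(p[:,0]-526)<70)&(p[:,1]>-110)&(p[:,1]<-40)&(p[:,2]>25)&(p[:,2]<115)]
c=np.median(q,0);q=q[abs(q[:,1]-c[1])<8]
c=q.mean(0);s=np.linalg.svd(q-c,full_matrices=False);print(len(q),c,s[2][2],np.percentile(q,[2,98],axis=0))
E
```

```text
t 4.83 tcp [525.9 -63.6 142.3] q [9.999e-01 1.300e-02 1.200e-03 2.000e-04] F [ 0.1 -0.2 -1.5] T [ 0.    0.   -0.03] op 0.118 J [-0.2   0.33  1.73  0.    1.08  1.34]
yaw 1.49 tool shift [ 0.1 -2.1 11.3] twist -0.06
1171 [524.73238805 -67.83526952  69.71152394] [ 0.03111901 -0.99950312  0.00501165] [[469.21629104 -71.65838938  26.52119151]
 [577.00074727 -61.39408295 113.3732038 ]]
```

Request:
{"op": "apply_moves", "data": {"series": [[[0,-2,6,0,0],[0,0,4,0,0],[0,0,2.5,0,0],[0,0,0,0,0]]]}}

```text
time: 5.17
tool_pos: [0.5255, -0.0612, 0.1302]
tcp_rot: [1.0, 0.013, 0.001, 0.0]
force: [-3.5, 0.4, 11.9]
opening: 0.111
```

```bash
python3 - <<'E'
from h import *
im,d=capture("scene")
goto(526,-61.5,130,1.55)
p=cloud("scene",d)*1000;q=p[(abs(p[:,0]-526)<70)&(p[:,1]>-110)&(p[:,1]<-40)&(p[:,2]>25)&(p[:,2]<115)]
c=np.median(q,0);q=q[abs(q[:,1]-c[1])<8]
c=q.mean(0);s=np.linalg.svd(q-c,full_matrices=False);print(len(q),c,s[2][2],np.percentile(q,[2,98],axis=0))
E
```

```text
t 5.22 tcp [525.5 -61.2 130.2] q [9.999e-01 1.340e-02 1.300e-03 3.000e-04] F [-2.8  0.3 11.2] T [0.19 0.54 0.05] op 0.112 J [-0.2   0.34  1.74 -0.    1.05  1.35]
yaw 1.54 tool shift [0.5 0.4 0.2] twist -0.01
1149 [524.60808373 -65.4774787   70.59276344] [-2.97616977e-02  9.99556916e-01 -4.60760092e-04] [[469.35624556 -69.36121447  27.16882297]
 [577.43396085 -60.13799758 113.26574222]]
```

Request:
{"op": "apply_moves", "data": {"series": [[[0,0,-1,0,0.4],[0,0,0,0,0.4],[0,0,0,0,0.4],[0,-5,0,0,0.4],[0,-5,0,0,0.4],[0,-5,0,0,0.4],[0,-5,0,0,0.4],[0,-5,0,0,0.4],[0,-5,0,0,0.4],[0,-5,0,0,0.4],[0,0,0,0,0.4]]]}}

```text
time: 6.13
tool_pos: [0.5236, -0.0248, 0.1287]
tcp_rot: [1.0, 0.014, -0.0, -0.0]
force: [-0.6, -0.6, 1.1]
opening: 0.403
```

```bash
cat > pan.py <<'E'
from h import *
def pan():
    im,d=capture("scene");goto(526,-9,131,1.55)
    p=cloud("scene",d)*1000;q=p[(p[:,0]>475)&(p[:,0]<575)&(p[:,1]>-90)&(p[:,1]<0)&(p[:,2]>10)&(p[:,2]<150)]
    rng=np.random.default_rng(0);b=0
    for _ in range(500):
        s=q[rng.choice(len(q),3,False)];N=np.cross(s[1]-s[0],s[2]-s[0]);N/=np.linalg.norm(N)+1e-9
        if abs(N[2])>.7:continue
        i=abs((q-s[0])@N)<2.5
        if i.sum()>b:b=i.sum();B=i
    g=q[B];c=g.mean(0);N=np.linalg.svd(g-c,full_matrices=False)[2][2];N*=-np.sign(N[1])
    print(b,"c",np.round(c,1),"N",np.round(N,3),"lean",np.degrees(np.arcsin(N[2])),"yaw",np.degrees(np.arctan2(N[0],-N[1])),"x",np.percentile(g[:,0],[1,99]),"z",np.percentile(g[:,2],[1,99]))
    return im,d,c,N
E
python3 -c "
from pan import *
im=pan()[0]
cv2.imwrite('pics/s3.png',cv2.resize(im[180:340,220:380],None,fx=3,fy=3))"
```

```text
t 6.18 tcp [523.8 -25.3 128.8] q [ 0.9999  0.014   0.     -0.    ] F [-0.8  1.  -0.2] T [-0.01 -0.03 -0.01] op 0.401 J [-0.13  0.34  1.75  0.    1.05  1.41]
yaw 1.6 tool shift [  2.7 -16.2  -2.2] twist 0.05
1456 c [529.1 -42.7  76. ] N [ 0.032 -0.957  0.287] lean 16.664449436526095 yaw 1.9275779297487021 x [476.09715735 574.2724108 ] z [ 11.08789196 147.83851831]
```

View pics/s3.png

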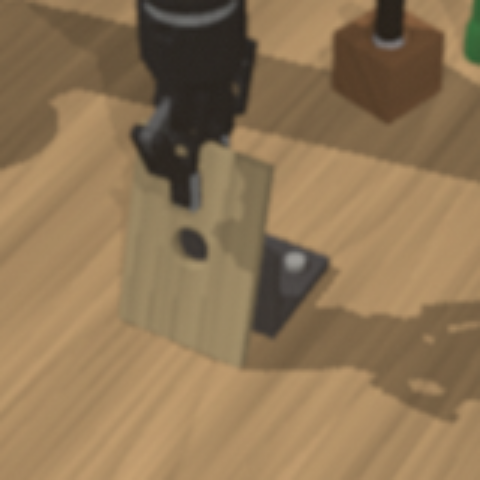

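The panel now leans 16.7° between the open fingers (picture centre about (195,250)), with the plate behind it. I'll carry on to 20°.

Request:
{"op": "apply_moves", "data": {"series": [[[0,-4,0,0,0.4],[0,-4,0,0,0.4],[0,-4,0,0,0.4],[0,-4,0,0,0.4],[0,0,0,0,0.4],[0,0,0,0,0.4]]]}}

```text
time: 6.68
tool_pos: [0.5234, -0.0098, 0.1288]
tcp_rot: [1.0, 0.014, -0.0, 0.0]
force: [0.3, 0.2, -0.5]
opening: 0.399
```

```bash
python3 -c "
from pan import *
pan()"
```

```text
t 6.73 tcp [523.4  -9.9 128.8] q [9.999e-01 1.370e-02 0.000e+00 1.000e-04] F [ 1.   0.4 -0.8] T [-0.03  0.04 -0.02] op 0.396 J [-0.1   0.34  1.75 -0.    1.05  1.44]
yaw 1.57 tool shift [ 2.6 -0.9 -2.2] twist 0.02
1534 c [527.8 -37.5  76.5] N [ 0.038 -0.941  0.337] lean 19.68453266178488 yaw 2.312651125820297 x [476.06923126 573.97313705] z [ 11.52114048 147.85802499]
```

Request:
{"op": "apply_moves", "data": {"series": [[[0,0,-10,0,0.45],[0,0,-30,0,0.45],[0,0,-40,0,0.45],[-1,-33,-20,0,0.6],[-1,-33,0,0,0.6],[-1,-33,0,0,0.6],[-1,-33,0,0,0.6],[-1,-33,0,0,0.6],[-1,-33,0,0,0.6],[-1,-33,0,0,0.6],[-1,-33,0,0,0.6],[-1,-33,0,0,0.6]]]}}

```text
time: 7.73
tool_pos: [0.5062, 0.2881, 0.2298]
tcp_rot: [1.0, 0.013, 0.0, -0.0]
force: [0.7, -1.3, -0.2]
opening: 0.597
```

Request:
{"op": "apply_moves", "data": {"series": [[[0,0,0,-7.1,0.6],[0,0,0,-7.1,0.6],[0,0,0,-7.1,0.6],[0,0,0,-7.1,0.6],[0,0,0,-7.1,0.6],[0,0,0,-7.1,0.6],[0,0,0,-7.1,0.6],[0,0,0,-7.1,0.6],[0,0,0,-7.1,0.6],[0,0,0,-7.1,0.6],[0,0,0,-7.1,0.6],[0,0,0,-7.1,0.6]]]}}

```text
time: 8.73
tool_pos: [0.5065, 0.2865, 0.2296]
tcp_rot: [0.725, 0.689, 0.0, 0.0]
force: [-0.6, -0.1, 0.5]
opening: 0.598
```

```bash
python3 -c "
from pan import *
im,d,c,N=pan()
goto(512.5,287.5,93,91.8)
r=[x for x in cut_out('scene','panel_hole')][:1]
print(r[0]['conf'],r[0]['centre'])
cv2.imwrite('pics/s4.png',np.hstack([cv2.resize(im[200:340,220:380],None,fx=2.5,fy=2.5),cv2.resize(im[110:250,300:460],None,fx=2.5,fy=2.5)]))
p=cloud('scene',d)*1000
q=p[(abs(p[:,0]-513)<25)&(abs(p[:,1]-285)<25)&(p[:,2]>70)&(p[:,2]<140)];print(np.percentile(q,[2,50,98],axis=0))
"
```

```text
t 8.78 tcp [506.5 286.5 229.6] q [7.231e-01 6.908e-01 3.000e-04 1.000e-04] F [-0.5  0.3 -0.9] T [0.01 0.02 0.03] op 0.602 J [ 0.44  0.32  1.49 -0.    1.33  0.49]
yaw 87.38 tool shift [-294.3   32.9   98.6] twist 85.83
1670 c [525.6 -35.8  81.9] N [ 0.029 -0.941  0.337] lean 19.709000519891664 yaw 1.7892684550102143 x [475.70792492 573.79042245] z [ 11.93430967 148.39243761]
t 8.78 tcp [506.5 286.5 229.6] q [7.231e-01 6.908e-01 3.000e-04 1.000e-04] F [-0.5  0.3 -0.9] T [0.01 0.02 0.03] op 0.602 J [ 0.44  0.32  1.49 -0.    1.33  0.49]
yaw 87.38 tool shift [  1.3   5.8 136.6] twist -4.42
0.57 [288.9, 257.4]
[[502.64214427 276.5814156   72.13521339]
 [516.71585215 282.59593425 106.43120579]
 [523.8419839  297.81011432 138.95332385]]
```

View pics/s4.png

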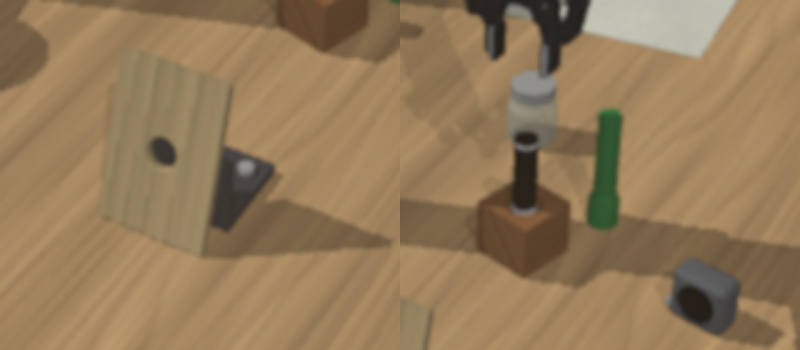

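The panel is leaning freely at 19.7° with its hole at crop pixel (162,151), and the gripper is above the torch. Next is the torch grasp.

Request:
{"op": "apply_moves", "data": {"series": [[[1.3,6,0,0,0.6],[0,0,10,-4.4,0.6],[0,0,32,0,0.6],[0,0,33,0,0.6],[0,0,33,0,0.6],[0,0,32,0,0.6],[0,0,0,0,0.4],[0,0,0,0,0],[0,0,0,0,0],[0,0,0,0,0],[0,0,0,0,0]]], "squeeze": 40}}

```text
time: 9.75
tool_pos: [0.5139, 0.2883, 0.0909]
tcp_rot: [0.7, 0.714, 0.002, 0.001]
force: [-0.7, -0.6, -1.7]
opening: 0.294
```

```bash
python3 -c "
from h import *
goto(512.5,287.5,93,91.8)"
```

```text
t 9.75 tcp [513.9 288.3  90.9] q [7.002e-01 7.139e-01 1.800e-03 7.000e-04] F [-0.7 -0.6 -1.7] T [-0.01 -0.05 -0.01] op 0.294 J [ 0.44  0.46  1.66 -0.    1.02  0.42]
yaw 91.11 tool shift [-0.7 -1.4 -2.1] twist -0.69
```

Request:
{"op": "apply_moves", "data": {"series": [[[0,0,-20,0,0],[0,0,-30,0,0],[0,0,-38,0,0],[0,0,-38,0,0],[0,0,-38,0,0],[0,0,-36,0,0],[0,0,0,0,0]]]}}

```text
time: 10.33
tool_pos: [0.5166, 0.2897, 0.2996]
tcp_rot: [0.7, 0.714, 0.009, 0.003]
force: [1.0, 1.0, -1.4]
opening: 0.295
```

```bash
cat > tor.py <<'E'
from h import *
from scipy.spatial.transform import Rotation as R
def tor(thr=70,n="scene",save=None):
    im,d=capture(n);o=st();g=(o["tool_pos"]-R.from_quat(o["tcp_rot"]).as_matrix()[:,2]*.019)*1000
    if save:cv2.imwrite(save,im)
    for r in cut_out(n,"torch_lens"):
        m=r["pixels"];p=cloud(n,d,cv2.erode(m.astype(np.uint8),np.ones((3,3)))>0)*1000
        if len(p)<15:continue
        c=np.median(p,0);a=np.linalg.svd(p-p.mean(0),full_matrices=False)[2][0]; a*=np.sign(a[2]) or 1
        e=(p-p.mean(0))@a
        print("torch",round(r["conf"],2),len(p),np.round(r["centre"]),"med",np.round(c),"axis",np.round(a,3),"slant from vert",round(np.degrees(np.arccos(a[2])),1),"ends",np.round(p.mean(0)+a*np.percentile(e,2)),np.round(p.mean(0)+a*np.percentile(e,98)))
    print("grip",np.round(g,1));return im,d
E
python3 -c "
from tor import *
tor()"
```

```text
t 10.38 tcp [515.3 289.  295.8] q [0.7001 0.714  0.0064 0.0024] F [ 1.3 -0.8 -1.7] T [-0.03  0.05 -0.02] op 0.297 J [0.44 0.28 1.38 0.   1.47 0.42]
torch 0.97 391 [351. 124.] med [520. 283. 267.] axis [-0.068 -0.003  0.998] slant from vert 3.9 ends [524. 284. 223.] [516. 283. 349.]
torch 0.95 314 [382. 179.] med [567. 372.  68.] axis [-0.001  0.041  0.999] slant from vert 2.3 ends [567. 369.   5.] [567. 375. 138.]
torch 0.48 354 [353. 157.] med [428. 467.  42.] axis [-0.006  0.122  0.993] slant from vert 7.0 ends [427. 464.   5.] [427. 473.  73.]
grip [515.  288.9 314.8]
```

Request:
{"op": "apply_moves", "data": {"series": [[[-20,0.3,0,0,0],[-39,0.3,0,0,0],[-39,0.3,0,0,0],[-39,0.3,0,0,0],[-39,0.3,0,0,0],[-39,0.3,0,0,0],[-39,0.3,0,0,0],[-39,0.3,0,0,0],[-39,0.3,0,0,0],[-39,0.3,0,0,0],[-39,0.3,0,0,0],[-39,0.3,0,0,0]]]}}

```text
time: 11.43
tool_pos: [0.5233, -0.1626, 0.2871]
tcp_rot: [0.7, 0.714, -0.001, -0.002]
force: [0.4, 0.4, -2.2]
opening: 0.294
```

Request:
{"op": "apply_moves", "data": {"series": [[[-15,0,20,0,0],[0,0,40,0,0],[0,0,40,0,0],[0,0,40,0,0],[0,0,40,0,0],[0,0,15,0,0],[0,0,0,0,0],[0,0,0,0,0]]]}}

```text
time: 12.1
tool_pos: [0.5235, -0.1755, 0.092]
tcp_rot: [0.7, 0.714, -0.001, -0.002]
force: [-0.1, -0.2, -0.8]
opening: 0.291
```

```bash
python3 -c "
from tor import *
tor()
goto(522,-180,84,91.8)"
```

```text
t 12.15 tcp [ 525.2 -176.1   93.7] q [ 7.000e-01  7.141e-01 -1.000e-04 -4.000e-04] F [-0.2  0.4 -1.5] T [-0.05 -0.    0.02] op 0.293 J [-0.4   0.42  1.73  0.    1.   -0.42]
torch 0.95 339 [383. 182.] med [567. 372.  56.] axis [0.005 0.022 1.   ] slant from vert 1.3 ends [566. 371.   6.] [567. 374. 136.]
torch 0.64 395 [248. 312.] med [ 529. -182.   48.] axis [-0.069 -0.011  0.998] slant from vert 4.0 ends [ 532. -180.   13.] [ 523. -182.  141.]
torch 0.48 497 [421. 228.] med [728. 271.  41.] axis [-0.933  0.153  0.327] slant from vert 70.9 ends [757. 267.  28.] [698. 277.  49.]
grip [ 525.2 -176.1  112.7]
t 12.2 tcp [ 526.2 -176.6   94.8] q [7.000e-01 7.141e-01 4.000e-04 9.000e-04] F [ 1.   0.6 -2.5] T [-0.04 -0.04  0.05] op 0.293 J [-0.4   0.42  1.73  0.    1.   -0.42]
yaw 91.14 tool shift [-3.4 -4.3 10.8] twist -0.66
```

Request:
{"op": "apply_moves", "data": {"series": [[[0,0,9,0,0],[0,0,1,0,0],[0,0,1,0,0],[0,0,0,0,0]]], "squeeze": 25}}

```text
time: 12.53
tool_pos: [0.5254, -0.1762, 0.0833]
tcp_rot: [0.7, 0.714, 0.0, 0.0]
force: [0.8, -0.2, -1.9]
opening: 0.29
```

Request:
{"op": "apply_moves", "data": {"series": [[[0,0,1,0,0],[0,0,0.7,0,0],[0,0,0,0,0]]]}}

```text
time: 12.78
tool_pos: [0.5253, -0.1762, 0.0812]
tcp_rot: [0.7, 0.714, 0.0, 0.0]
force: [0.3, 0.8, -1.3]
opening: 0.294
```

Request:
{"op": "apply_moves", "data": {"series": [[[0,0,1.5,0,0],[0,0,1.5,0,0],[0,0,0,0,0]]]}}

```text
time: 13.03
tool_pos: [0.5256, -0.1764, 0.081]
tcp_rot: [0.7, 0.714, 0.0, 0.001]
force: [-5.5, 1.1, 19.2]
opening: 0.295
```

Request:
{"op": "apply_moves", "data": {"series": [[[-4,0,0,0,0],[-4,0,0,0,0],[-4,0,0,0,0],[-4,0,0,0,0],[-4,0,0,0,0],[-4,0,0,0,0],[-4,0,0.5,0,0],[-4,0,1,0,0]]]}}

```text
time: 13.7
tool_pos: [0.5269, -0.2078, 0.0781]
tcp_rot: [0.7, 0.714, 0.001, 0.001]
force: [-0.2, 3.4, 6.7]
opening: 0.294
```

```bash
python3 -c "
from tor import *
im,d=tor()
cv2.imwrite('pics/s5.png',cv2.resize(im[200:380,160:380],None,fx=3,fy=3))"
```

```text
t 13.75 tcp [ 526.9 -208.7   78. ] q [0.7002 0.714  0.0008 0.0009] F [-0.7  1.7  7.7] T [0.67 0.21 0.04] op 0.294 J [-0.45  0.45  1.72  0.    0.97 -0.47]
torch 0.93 222 [248. 320.] med [ 537. -191.   36.] axis [-0.112 -0.287  0.951] slant from vert 17.9 ends [ 540. -181.    7.] [ 525. -219.  135.]
grip [ 526.9 -208.6   97. ]
```

View pics/s5.png

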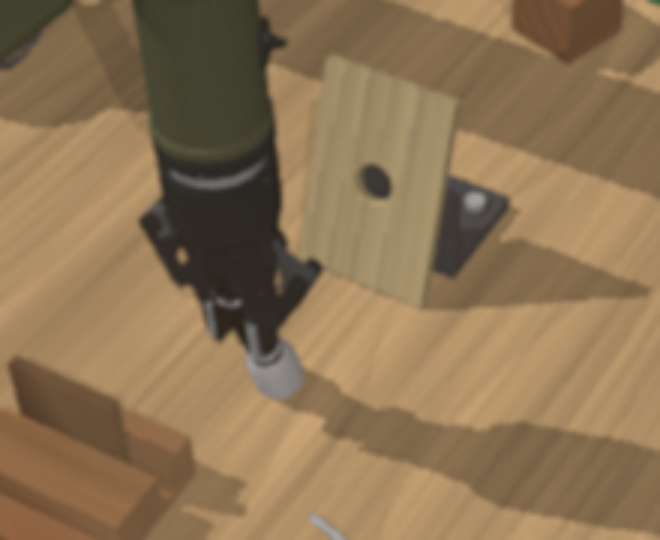

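The torch head at (275,370) rests on the bench and the torch has tilted about 18°, tail away from the panel, as wanted. I'll continue the sweep.

Request:
{"op": "apply_moves", "data": {"series": [[[-3.5,0,0.9,0,0],[-3.5,0,0.9,0,0],[-3.5,0,1,0,0],[-3.5,0,1.1,0,0],[-3.5,0,1.2,0,0],[-3.5,0,1.5,0,0],[-3.5,0,1.7,0,0],[-3.5,0,1.8,0,0],[-3.5,0,1.9,0,0],[-3.5,0,2,0,0],[0,0,0,0,0]]]}}

```text
time: 14.72
tool_pos: [0.5277, -0.2446, 0.0634]
tcp_rot: [0.7, 0.714, 0.0, 0.001]
force: [0.4, -1.8, 5.6]
opening: 0.291
```

```bash
python3 -c "
from tor import *
im,d=tor()"
```

```text
t 14.77 tcp [ 527.7 -244.4   63.5] q [7.002e-01 7.140e-01 2.000e-04 1.400e-03] F [ 0.1 -2.2  5.4] T [-0.02  0.06 -0.03] op 0.297 J [-0.51  0.49  1.7  -0.    0.95 -0.53]
torch 0.74 366 [382. 178.] med [567. 372.  62.] axis [-0.013  0.033  0.999] slant from vert 2.0 ends [568. 371.   7.] [566. 375. 138.]
torch 0.53 180 [249. 322.] med [ 539. -202.   40.] axis [-0.108 -0.612  0.784] slant from vert 38.4 ends [ 542. -182.   18.] [ 528. -262.  120.]
grip [ 527.6 -244.4   82.5]
```

Request:
{"op": "apply_moves", "data": {"series": [[[-3,0,2.2,0,0],[-3,0,2.4,0,0],[0,0,0,0,0]]]}}

```text
time: 15.07
tool_pos: [0.5279, -0.2506, 0.0588]
tcp_rot: [0.7, 0.714, 0.0, 0.002]
force: [-0.7, -2.0, 6.3]
opening: 0.298
```

Request:
{"op": "apply_moves", "data": {"series": [[[0,0,0,0,0],[0,0,0,0,0],[0,0,-5,0,0],[0,0,-20,0,0],[0,0,-35,0,0],[0,0,-35,0,0],[0,0,-35,0,0],[0,0,-20,0,0],[0,0,0,0,0],[0,0,0,0,0]]], "squeeze": 70}}

```text
time: 15.9
tool_pos: [0.5269, -0.2491, 0.2087]
tcp_rot: [0.7, 0.714, 0.0, 0.001]
force: [-0.6, 0.3, -2.6]
opening: 0.282
```

```bash
python3 -c "
from tor import *
im,d=tor()
im2,d2=tor(n='top')
cv2.imwrite('pics/s6.png',np.hstack([cv2.resize(im[180:360,160:360],None,fx=2,fy=2),cv2.resize(im2[180:360,350:550],None,fx=2,fy=2)]))"
```

```text
t 15.95 tcp [ 525.8 -248.5  207. ] q [ 7.000e-01  7.142e-01 -2.000e-04 -9.000e-04] F [-1.1 -0.2 -2. ] T [-0.06 -0.03  0.  ] op 0.286 J [-0.51  0.34  1.53  0.    1.28 -0.53]
torch 0.97 349 [380. 180.] med [567. 372.  66.] axis [-0.023  0.031  0.999] slant from vert 2.2 ends [568. 371.   7.] [565. 375. 138.]
torch 0.7 2695 [287. 254.] med [525. -34.  86.] axis [-0.008  0.337  0.941] slant from vert 19.7 ends [525. -62.   8.] [523.  -8. 158.]
torch 0.57 341 [239. 276.] med [ 537. -207.  191.] axis [-0.083 -0.647  0.758] slant from vert 40.7 ends [ 541. -182.  163.] [ 529. -269.  265.]
grip [ 525.8 -248.5  226. ]
t 16.05 tcp [ 525.1 -248.2  205.6] q [ 7.000e-01  7.142e-01 -6.000e-04 -2.400e-03] F [-0.2  0.4 -2.2] T [-0.02  0.01 -0.03] op 0.284 J [-0.51  0.34  1.53  0.    1.28 -0.53]
torch 0.83 167 [210. 242.] med [558. 373.  98.] axis [0.049 0.071 0.996] slant from vert 4.9 ends [556. 370.  26.] [561. 378. 144.]
torch 0.77 371 [449. 247.] med [ 524. -199.  199.] axis [ 0.024 -0.671  0.741] slant from vert 42.2 ends [ 523. -170.  171.] [ 525. -234.  241.]
grip [ 525.2 -248.2  224.6]
```

View pics/s6.png

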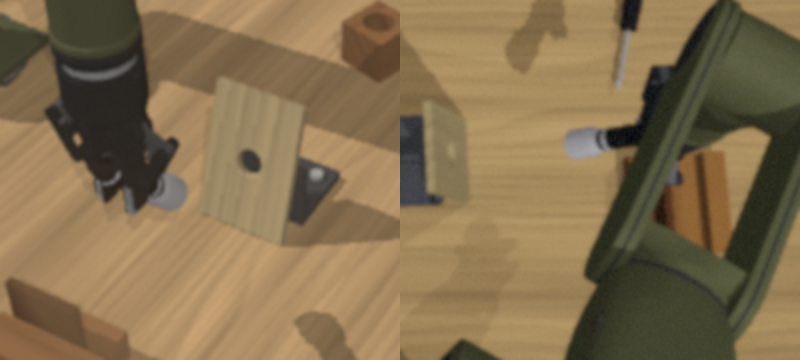

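```bash
cat > fit.py <<'E'
from tor import *
from scipy.optimize import least_squares
def fit(L=100,names=("scene","top")):
    o=observe();g=o["tool_pos"]*1000+[0,0,19];P=[]
    for n in names:
        im,d=capture(n)
        for r in cut_out(n,"torch_lens"):
            p=cloud(n,d,cv2.erode(r["pixels"].astype(np.uint8),np.ones((3,3)))>0)*1000
            if len(p)<15:continue
            if np.linalg.norm(np.median(p,0)-g)<90: P.append(p);break
    print([len(p) for p in P])
    w=np.concatenate([np.full(len(p),1/np.sqrt(len(p))) for p in P])*15;P=np.vstack(P)
    def ax(v): a=np.array([v[3],v[4],1.0]);return a/np.linalg.norm(a)
    def f(v):
        a=ax(v);q=P-v[:3];s=q@a;r=np.linalg.norm(q-np.outer(s,a),axis=1)
        R0=np.interp(s,[0,28,42,140],[18,18,13,13])
        lens=np.where(s<0,np.hypot(s,np.maximum(r-18,0)),np.where(s>140,s-140,0))
        side=r-R0
        res=np.where(s<0,lens,np.where(s>140,np.hypot(s-140,np.maximum(r-13,0)),side))
        gq=g-v[:3];gd=gq-(gq@a)*a
        return np.r_[res*w,gd*.5]
    a0=np.array([0,-.67,.74])
    S=min((least_squares(f,np.r_[g-a0*l,0,-.9],loss="soft_l1",f_scale=2) for l in(85,95,105)),key=lambda S:S.cost)
    v=S.x;a=ax(v);r=f(v)[:-3]/w
    print("lens",np.round(v[:3],1),"axis",np.round(a,3),"slant",round(np.degrees(np.arccos(a[2])),1),"gripdist",round((g-v[:3])@a,1),"off",np.round(f(v)[-3:]*2,1),"med|r|",np.median(abs(r)))
    return v[:3],a,g
if __name__=="__main__":
    st();l,a,g=fit()
    H=np.array([524.5,-35.5,83.3]);t=H+100*a;print("target lens for axis through hole",np.round(t),"shift",np.round(t-l),"tcp",np.round(observe()["tool_pos"]*1000+t-l,1))
    print("now dist",np.linalg.norm(H-l),"angle",np.degrees(np.arccos((H-l)@-a/np.linalg.norm(H-l))))
E
python3 fit.py
```

```text
t 16.1 tcp [ 525.2 -248.3  205.5] q [ 7.000e-01  7.141e-01 -7.000e-04 -2.400e-03] F [ 0.5 -0.3 -2.8] T [-0.09 -0.01 -0.03] op 0.287 J [-0.51  0.34  1.53  0.    1.28 -0.53]
[320, 375]
lens [ 523.2 -177.   152. ] axis [ 0.035 -0.607  0.794] slant 37.5 gripdist 100.9 off [ -1.6 -10.   -7.6] med|r| 1.435314777854657
target lens for axis through hole [528. -96. 163.] shift [ 5. 81. 11.] tcp [ 531.  -168.2  217.3]
now dist 157.27009003811546 angle 26.785666379090593
```

```bash
sed -i 's/def fit(L=100/def fit(G=.5/; s/gd\*.5\]/gd*G]/; s/np.round(f(v)\[-3:\]\*2,1)/np.round(f(v)[-3:]\/G,1)/' fit.py; python3 -c "
from fit import *
for G in(.02,.5):
  for n in(('scene',),('top',),('scene','top')):
    print(G,n);fit(G,n)
"
```

```text
0.02 ('scene',)
[315]
lens [ 522.8 -178.7  153.5] axis [ 0.052 -0.587  0.808] slant 36.1 gripdist 99.7 off [ -1.8 -11.8  -8.4] med|r| 1.0629262730681823
0.02 ('top',)
[367]
lens [ 526.2 -179.3  157.8] axis [ 0.018 -0.632  0.775] slant 39.2 gripdist 97.1 off [-1.4 -8.4 -6.8] med|r| 1.304695256746868
0.02 ('scene', 'top')
[335, 388]
lens [ 525.1 -177.8  153.8] axis [ 0.026 -0.607  0.794] slant 37.4 gripdist 101.3 off [ -1.  -10.   -7.6] med|r| 1.3262837618341283
0.5 ('scene',)
[341]
lens [ 523.8 -178.7  154.7] axis [ 0.048 -0.583  0.811] slant 35.8 gripdist 100.0 off [ -1.8 -12.2  -8.7] med|r| 1.020435070136104
0.5 ('top',)
[363]
lens [ 527.4 -181.1  160.2] axis [ 0.007 -0.629  0.778] slant 39.0 gripdist 94.8 off [-1.4 -8.5 -6.9] med|r| 1.3936863415147973
0.5 ('scene', 'top')
[327, 403]
lens [ 525.1 -177.6  154.4] axis [ 0.031 -0.607  0.794] slant 37.4 gripdist 101.2 off [ -1.4 -10.1  -7.7] med|r| 1.2757066208353578
```

Request:
{"op": "apply_moves", "data": {"series": [[[0,0,30,0,0],[0,0,35,0,0],[0,0,35,0,0],[0,0,30,0,0],[0,0,8,0,0],[0,0,4,0,0],[0,0,0,0,0],[0,0,0,0,0]]], "squeeze": 35}}

```text
time: 17.77
tool_pos: [0.5282, -0.25, 0.0676]
tcp_rot: [0.7, 0.714, 0.0, 0.001]
force: [0.4, 0.0, -2.2]
opening: 0.282
```

Request:
{"op": "apply_moves", "data": {"series": [[[0,0,3,0,0],[0,0,2,0,0],[0,0,1,0,0],[0,0,1,0,0],[0,0,0,0,0]]]}}

```text
time: 18.18
tool_pos: [0.5278, -0.2505, 0.0604]
tcp_rot: [0.7, 0.714, -0.0, 0.002]
force: [-1.2, -3.1, 5.1]
opening: 0.284
```

Contact. Now the extra tip.

Request:
{"op": "apply_moves", "data": {"series": [[[-3,0,2,0,0],[-3,0,2,0,0],[-3,0,2,0,0],[-3,0,2,0,0],[-3,0,2,0,0],[-2,0,1.5,0,0],[0,0,0,0,0],[0,0,0,0,0]]]}}

```text
time: 18.85
tool_pos: [0.5277, -0.2667, 0.0484]
tcp_rot: [0.7, 0.714, 0.0, 0.001]
force: [-0.7, -2.5, 6.0]
opening: 0.287
```

Request:
{"op": "apply_moves", "data": {"series": [[[0,0,0,0,0],[0,0,0,0,0],[0,0,-5,0,0],[0,0,-20,0,0],[0,0,-35,0,0],[0,0,-35,0,0],[0,0,-35,0,0],[0,0,-20,0,0],[0,0,0,0,0],[0,0,0,0,0]]], "squeeze": 70}}

```text
time: 19.68
tool_pos: [0.5273, -0.2661, 0.1984]
tcp_rot: [0.7, 0.714, 0.0, 0.001]
force: [-0.5, 1.0, -2.5]
opening: 0.287
```

```bash
python3 fit.py; python3 -c "
from fit import *
fit(.02,('scene',));fit(.02,('top',))"
```

```text
t 19.68 tcp [ 527.3 -266.1  198.4] q [7.000e-01 7.142e-01 3.000e-04 1.000e-03] F [-0.5  1.  -2.5] T [-0.12  0.04  0.06] op 0.287 J [-0.54  0.35  1.52  0.    1.26 -0.56]
[294, 405]
lens [ 527.1 -185.3  156.7] axis [-0.017 -0.734  0.679] slant 47.2 gripdist 100.5 off [ 1.9 -7.  -7.5] med|r| 1.3168263921850087
target lens for axis through hole [ 523. -109.  151.] shift [-4. 76. -5.] tcp [ 521.3 -188.8  189.6]
now dist 166.8410626421554 angle 16.805820015390925
[329]
lens [ 524.1 -183.9  154.3] axis [ 0.004 -0.76   0.649] slant 49.5 gripdist 100.6 off [ 1.1 -4.8 -5.6] med|r| 1.1620528793323075
[389]
lens [ 528.3 -183.7  144.3] axis [-0.066 -0.495  0.866] slant 30.0 gripdist 101.5 off [  4.5 -31.6 -17.7] med|r| 2.8899591438911827
```

Request:
{"op": "apply_moves", "data": {"series": [[[15,-1,2,0,0],[20,-1,3,0,0],[20,-1,0,0,0],[15,0,0,0,0],[6,0,0,0,0],[0,0,0,0,0],[0,0,0,0,0]]]}}

```text
time: 20.67
tool_pos: [0.523, -0.1903, 0.1927]
tcp_rot: [0.7, 0.715, -0.0, 0.001]
force: [0.7, -0.6, -1.1]
opening: 0.281
```

```bash
python3 fit.py; python3 -c "
from pan import *
from fit import fit
fit(.02,('scene',));fit(.02,('top',))
im,d,c,N=pan()
im2,_=capture('top')
cv2.imwrite('pics/s7.png',np.hstack([cv2.resize(im[160:340,180:380],None,fx=2,fy=2),cv2.resize(im2[180:360,300:500],None,fx=2,fy=2)]))"
```

```text
t 20.67 tcp [ 523.  -190.3  192.7] q [ 6.996e-01  7.146e-01 -1.000e-04  6.000e-04] F [ 0.7 -0.6 -1.1] T [-0.07 -0.01 -0.02] op 0.281 J [-0.42  0.31  1.6  -0.    1.23 -0.45]
[258, 354]
lens [ 520.9 -111.5  149.4] axis [ 0.042 -0.687  0.725] slant 43.5 gripdist 99.4 off [ -2.2 -10.5  -9.8] med|r| 1.6332624027009777
target lens for axis through hole [ 529. -104.  156.] shift [8. 7. 6.] tcp [ 530.7 -183.9  199. ]
now dist 100.79267854690423 angle 7.101322200571247
[251]
lens [ 519.6 -112.9  151.5] axis [ 0.059 -0.672  0.738] slant 42.5 gripdist 97.2 off [ -2.4 -12.9 -11.6] med|r| 1.3476759865474044
[327]
lens [ 523.4 -113.4  155. ] axis [ 0.01  -0.729  0.685] slant 46.8 gripdist 95.2 off [-1.7 -8.2 -8.7] med|r| 1.3718756657436408
t 21.12 tcp [ 522.6 -190.7  192.4] q [ 0.7002  0.7139 -0.     -0.    ] F [-0.3 -0.  -1.8] T [-0.06  0.02 -0.04] op 0.287 J [-0.43  0.31  1.6  -0.    1.23 -0.45]
yaw 91.11 tool shift [181.6   7.   61.4] twist 89.56
1660 c [526.7 -35.9  81.8] N [ 0.029 -0.942  0.336] lean 19.62036868750601 yaw 1.747101240961527 x [476.43020779 573.8139921 ] z [ 11.20803514 148.89492146]
```

View pics/s7.png

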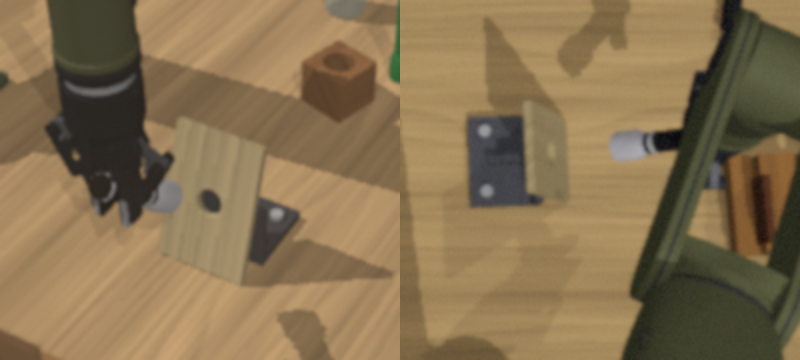

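Request:
{"op": "apply_moves", "data": {"series": [[[4,3,-2,0,0],[0,0,0,0,0],[0,0,0,0,0],[0,0,0,0,0],[0,0,0,0,0]]]}}

```text
time: 21.58
tool_pos: [0.5255, -0.1861, 0.1945]
tcp_rot: [0.7, 0.714, -0.0, -0.0]
force: [0.3, -0.2, -1.4]
opening: 0.287
```

```bash
python3 fit.py; python3 -c "
from pan import *
from fit import fit
l1,a1,_=fit(.02,('top',));l2,a2,_=fit(.02,('scene',))
im,d,c,N=pan()
p=cloud('scene',d)*1000
q=p[(abs((p-c)@N)<3)&(abs(p[:,0]-525)<80)&(p[:,2]>8)&(p[:,2]<168)&(p[:,1]<30)]
print('panel x',np.percentile(q[:,0],[1,99]),'y',np.percentile(q[:,1],[1,99]),'z',np.percentile(q[:,2],[1,99]))
"
```

```text
t 21.58 tcp [ 525.5 -186.1  194.5] q [ 0.6999  0.7142 -0.     -0.    ] F [ 0.3 -0.2 -1.4] T [-0.08 -0.02 -0.01] op 0.287 J [-0.42  0.31  1.6  -0.    1.23 -0.44]
[316, 335]
lens [ 523.6 -106.6  151.2] axis [ 0.029 -0.691  0.722] slant 43.7 gripdist 100.0 off [ -1.  -10.5 -10. ] med|r| 1.4892118795168159
target lens for axis through hole [ 527. -105.  156.] shift [4. 2. 4.] tcp [ 529.2 -184.2  198.8]
now dist 98.29112885655003 angle 3.3845422038491257
[345]
lens [ 525.1 -108.   143.4] axis [ 0.034 -0.428  0.903] slant 25.4 gripdist 96.8 off [ -2.9 -36.8 -17.3] med|r| 2.273420929260814
[]Traceback (most recent call last):
  File "<string>", line 4, in <module>
    l1,a1,_=fit(.02,('top',));l2,a2,_=fit(.02,('scene',))
                                      ~~~^^^^^^^^^^^^^^^^
  File "fit.py", line 12, in fit
    w=np.concatenate([np.full(len(p),1/np.sqrt(len(p))) for p in P])*15;P=np.vstack(P)
      ~~~~~~~~~~~~~~^^^^^^^^^^^^^^^^^^^^^^^^^^^^^^^^^^^^^^^^^^^^^^^^
ValueError: need at least one array to concatenate
```

Request:
{"op": "apply_moves", "data": {"series": [[[0,1,-2,0,0],[0,0,0,0,0],[0,0,0,0,0],[0,0,0,0,0],[0,0,0,0,0],[0,0,0,0,0],[0,0,0,0,0],[0,0,0,0,0],[0,0,0,0,0],[0,0,0,0,0]]]}}

```text
time: 22.82
tool_pos: [0.5264, -0.1862, 0.1965]
tcp_rot: [0.7, 0.714, -0.0, -0.0]
force: [-0.0, -0.5, -1.1]
opening: 0.283
```

```bash
python3 fit.py; python3 -c "
from pan import *
im,d,c,N=pan()
p=cloud('scene',d)*1000
q=p[(abs((p-c)@N)<3)&(abs(p[:,0]-525)<80)&(p[:,2]>8)&(p[:,2]<168)&(p[:,1]<30)]
print('panel x',np.percentile(q[:,0],[1,99]),'y',np.percentile(q[:,1],[1,99]),'z',np.percentile(q[:,2],[1,99]))
"
```

```text
t 22.82 tcp [ 526.4 -186.2  196.5] q [ 0.7     0.7141 -0.     -0.    ] F [-0.  -0.5 -1.1] T [-0.08  0.01 -0.04] op 0.283 J [-0.42  0.31  1.59  0.    1.24 -0.44]
[278, 338]
lens [ 524.8 -106.4  154.4] axis [ 0.014 -0.702  0.712] slant 44.6 gripdist 99.6 off [ 0.3 -9.9 -9.8] med|r| 1.4099350992369946
target lens for axis through hole [ 526. -106.  155.] shift [1. 1. 0.] tcp [ 527.6 -185.5  196.7]
now dist 100.38616245509381 angle 0.7468836452120722
t 23.07 tcp [ 526.5 -186.2  196.5] q [ 0.7     0.7141 -0.      0.    ] F [-0.4  0.1 -2.2] T [-0.12  0.   -0.01] op 0.285 J [-0.42  0.31  1.59 -0.    1.24 -0.44]
yaw 91.14 tool shift [177.2   3.   65.5] twist 89.59
1646 c [528.  -35.6  82. ] N [ 0.029 -0.941  0.337] lean 19.668200990982537 yaw 1.7495954511915393 x [476.86954193 573.68875605] z [ 11.35411781 149.02572971]
panel x [468.06051538 577.08112867] y [-62.60555177  -6.18250437] z [  9.65889968 161.1436579 ]
```

Everything agrees: slant 44.6°, distance 100 mm, aim error 0.7°, and the panel leans 19.7°. I'm handing the job in.

```bash
python3 -c "
from cell import *
print(close_job())"
```

```text
the job is handed in; nothing more can be done
None
```

The panel is leaning against the angle plate, and the arm is still holding the torch in front of its hole. I handed the job in at about 23 s of the 67 s limit.

- **Panel:** I lifted it from the rack, stood it on its short edge about 31 mm in front of the plate and tipped it back between the open fingers before letting go. At the last check it leaned 19.7°. It was within about 3 mm of the plate's middle, and its angle across the plate matched to within about 0.3°.
- **Torch:** I drew it from its block and tipped it by pressing the lens on bare bench in two passes. At the last check it was slanted 44.6°, with the lens about 100 mm from the hole, an aim error of about 1° and no contact with the panel.

**Checks that disagreed:**
- **Torch slant:** the figures come from fitting both cameras together. Earlier single-camera fits mostly scattered between about 42° and 50°, and two from the top camera failed outright (30° and 25°, with poor residuals).
- **Torch position:** the torch sits about 14 mm off the nominal grasp point, because it slid in the pads while being tipped. The grip stayed firm at 70 N, with no drift seen over the last second.
- **Bystanders:** I did not measure the other objects again at the end, but the arm never worked near them.

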